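# Check a bush's counterbore on the depth gauge

## Robot

A 6-joint arm with a two-finger parallel gripper is mounted at the origin on a cart in front of the work surface, level with it; the furniture and walls round the work are solid. World frame = base frame: x ahead of the robot, y to its left, z up, the work surface at z = 0. Lengths are in m, angles in rad, forces in N, time in s.
With the tool pointing down it reaches from about 0.4 to 0.925 m from the base axis. Payload 12.5 kg.
Tool frame: the origin (TCP) lies at the very end of the fingers, on their centre line; the grasp point (between the pads) lies bot.hold_point_z behind it (bot.hold_point_z is the distance from the TCP to the grasp point, in m); z points along the fingers, y is the line along which they close (so a half turn about z gives the same grasp; the last joint's range is limited). The gripper opens to 95 mm and grips with 3 to 60 N. Pads are 20 mm wide; open, the fingers measure 119 mm over their backs; the gripper's body (75 mm by 180 mm) begins 59 mm behind the grasp point.
Start: joints at [1.011, 0.491, 1.559, -0, 1.092, -0.106], TCP at [0.274, 0.562, 0.215] pointing down, gripper open.
Joint ranges: [-3.1, 3.1], [-0.84, 2.19], [0.05, 2.79], [-1.13, 4.28], [0.06, 2.93], [-2.69, 2.69]. Speed limits (rad/s): [2.22, 2.22, 2.79, 3.14, 3.14, 3.14].

## Interface

Orientations are given as a 3x3 rotation matrix whose columns are the frame's x, y, z axes.
In Python, from workcell import telemetry, imaging, order, bot gives the robot as it stands. The module is installed in compiled form; this text tells all that it offers.
- The arm moves only by the tool apply_moves, never from a script. Its argument "moves" is one flat list of numbers, 7 for each row, row after row: the opening, from -1 (shut) to 1 (fully open), then the shift along the tool's x, y, z as a fraction of full scale, then the turn, a rotation vector about the tool's x, y, z as a fraction of full scale. In form: [fingers, x, y, z, wx, wy, wz, fingers, x, y, z, wx, wy, wz, ...]. A call has 1 to 10 rows; each row is the pose to reach, as a shift and turn from the pose commanded when the call began, along the tool's axes at that moment, turning the shorter way round; what a row does not reach only later rows make up. Full scale, the value 1, is 30 cm for a shift and pi rad for a turn. A row lasts 1/10 s, in which the tool goes at most 50 mm and 8.59 degrees, less where a joint would pass 70% of its speed; a pose out of reach is approached as far as the arm can. A call with a number of a shift or a turn outside -1 to 1 is refused whole. A call with a gripper value outside its range is refused whole. The fingers move at their own pace and stop on an object; "force" is the grip in N (left out, the last holds). Time passes only in rows, so rows that repeat a pose let the fingers close. It gives the time, the measured TCP pose, the force, the opening and the grip force at its end, in the units of the state.
- telemetry.state(): the state, without advancing time (a new reading comes with each control period).
- imaging.grab_frame(name): name is "side" or "top" or "wrist"; returns the picture (420x560x3 uint8, red, green, blue); there is no depth.
- imaging.camera_info(name): a dict with "K" (3x3 intrinsics, pixels), "extrinsics" (4x4, takes a point from camera to world coordinates). Camera axes: x right, y up, looking along -z (the intrinsics and any distortion apply to the point x, -y, -z); pixel columns grow to the right and rows downward; lengths in m; the calibration is good to about 2 mm. A picture is of the moment at which its call begins: read the wrist's pose just before it. camera_info takes no time and is no camera call; for the wrist camera it gives the pose at the moment of the call.
- order.job_done(): hands the job in; it is judged then, once.
The state is a dict: "time_s": time; "joint_positions": joint angles; "dq": joint speeds; "joint_torque": joint torques, N m; "eef_pos": TCP position; "tool_rot": TCP orientation; "ft_force": force on the tool from outside, world axes, zero at the start; "ft_torque": the same for the moment, N m; "width": finger opening in m; "gripper_force": force on a finger pad.
Only numpy, scipy, OpenCV 4.12 (cv2) and the standard library are available. Lean on these libraries where they do the work, as an engineer would, in place of code of your own. Each camera call takes 0.05 s, during which the arm holds its last target. There are 200 camera calls.

## Task

Check the depth of the counterbore under the brass bush on the bench depth gauge. First clear the old reading: twist the gauge's black spring-return reset knob clockwise to its stop, which sweeps the red peak hand back to zero, and let the knob spring back. Then take the bush by its boss, centre it upright over the gauge's sprung plunger, push it down against the spring until its flange sits flat and hard on the steel anvil, and finish still holding it pressed down there, firmly but without leaning on the gauge; leave the other things on the bench where they are.

Things in the scene. Friction and masses are not known exactly. Their poses are not given: they have to be found in the camera images.
- bush: Brass flanged bush standing upright on the bench, counterbore downward. Origin: centre of its underside, z up. Flange 44 mm diameter, 12 mm high at the bottom; above it a round boss 26 mm diameter up to 46 mm total height, to grip. The counterbore in the underside is 21 mm diameter and 8 mm deep. About 0.2 kg.
- gauge: Bench depth gauge, a grey box fixed to the bench: foot 122 x 164 mm, casting top 68 mm above the bench. Origin: centre of its underside; its own -x side is the front, z up. It carries the dial (left, +y half), the anvil (right rear) and the reset knob (right front); anvil and knob are 56 mm apart.
- anvil: Round hardened steel anvil of the gauge, 54 mm diameter, fixed. Origin: centre of its flat top face, 88 mm above the bench. It is the hard stop for the bush. The plunger stands up through its centre.
- plunger (a joint): Sprung plunger in the middle of the anvil, 9 mm diameter, tip 14 mm above the anvil face when free. Joint value: how far it is pushed down in m, 0 free to 0.010; the spring pushes up with about 4 N free and 9 N at 6 mm. With the bush seated on the anvil the 8 mm counterbore leaves it 6 mm down. The spring lifts the bush off again if it is let go.
- reset_knob (a joint): Black bar knob of the gauge with a spring return: joint value 0 at rest, grows as it is turned clockwise seen from above, 1.2 rad at its hard stop; spring torque 0.035 N m at rest to 0.095 N m at the stop. Let go, it turns back to 0.
- knob_grip (a point): Point on the vertical axis of the reset knob at the height to grip it, 112 mm above the bench. It turns with the knob: its x axis lies along the bar of the knob, its y axis across it. The bar is 38 mm long, 12 mm wide and 24 mm high, from 96 to 120 mm above the bench; below it a round skirt 37 mm in diameter.
- peak_hand (a joint): Red peak hand of the dial. Joint value: its angle clockwise from zero in rad, 0.25 rad per mm of plunger travel. It stays by friction where the black needle last pushed it; at the start it stands at an old, too high reading of 2.0 to 2.4. The reset knob at its stop sweeps it back to 0 (within 0.15). With the bush measured it stands near 1.5, on the green band.
- collet: Brass collet 19 mm diameter, 30 mm high, standing on the bench to the left: a bystander.
- felt_wheel: White felt polishing wheel, 60 mm diameter, 14 mm thick, lying on the bench behind the gauge: a bystander.

How it is judged:
On the way, in this order (a step that is already met when the one before it is completed fails the run):
1. the reset knob is turned to its stop and the red peak hand stands at zero (value of joint reset_knob above 1.1 rad and value of joint peak_hand below 0.3 rad), for 0.1 s.
2. the knob is let go and back at rest, the peak hand still at zero, the plunger free (value of joint reset_knob below 0.1 rad and value of joint peak_hand below 0.3 rad and value of joint plunger below 0.001 m and contact force between the fingers and gauge below 0.1 N), for 0.1 s.
At the end, for the whole second after the job is handed in: The fingers press the bush on the anvil with over 1 N: flat (0.06 rad), at rest, within 1.5 mm of the face and 8 mm of the centre; plunger 5.2 to 7.2 mm down; red hand at this bush's reading (1.25 to 1.85 rad); reset knob back at rest (contact force between bush and anvil above 1 N and contact force between the fingers and bush above 1 N and horizontal distance between bush and anvil below 0.008 m and z of bush in the frame of anvil below 0.0015 m and angle between bush's own z axis and vertical below 0.06 rad and value of joint plunger between 0.0052 and 0.0072 m and value of joint peak_hand between 1.25 and 1.85 rad and value of joint reset_knob below 0.1 rad and linear speed of bush below 0.01 m/s); the arm keeps its last pose, push and grip.
It fails at once if the gauge is leaned on: more than 60 N on the anvil (contact force between bush and anvil above 60 N).
It fails at once if a bystander is disturbed (distance of any of collet, felt_wheel from where it was at the start of the episode above 0.03 m).
It also fails if it takes over 64 s, if anything falls off the work surface, if the arm or the gripper's body presses on something with over 40 N, if the wrist force passes 120 N, or if a joint passes its speed limit or range.

## Working session

There is one attempt and no reset: what is moved stays moved. The work goes in short steps, Python scripts to look and compute and a tool call to move; the robot and the scene stay as the last step left them, time stands still between calls to the robot, and variables do not carry over. Pictures are saved under pics/ and viewed, at most 11 in all, crops included, and the job is handed in when it is done.

Besides the shell and the picture viewer there is one more tool, called after "Emit:" as name(argument=value, ...), one argument or row to a line, values as JSON. apply_moves: Moves the arm, as the interface text tells. Its arguments: {"type":"object","properties":{"moves":{"type":"array"},"force":{"type":"number"}},"required":["moves"]}

```bash
mkdir -p pics; python3 - <<'E'
from workcell import telemetry, imaging, order, bot
import cv2, numpy as np
s=telemetry.state()
print(s['time_s'],s['eef_pos'],np.round(s['tool_rot'],3),s['width'],bot.hold_point_z)
for n in ['top','side']:
    im=imaging.grab_frame(n); cv2.imwrite(f'pics/{n}0.png',im[:,:,::-1]); c=imaging.camera_info(n); print(n,np.round(c['K'],1),np.round(c['extrinsics'],3),c.keys())
E
```

```text
0.0 [0.27383047 0.56153792 0.21407487] [[-0.899  0.438 -0.001]
 [ 0.438  0.899 -0.001]
 [ 0.    -0.001 -1.   ]] 0.09516124288331283 0.0188
top [[482.6   0.  282.5]
 [  0.  482.6 209. ]
 [  0.    0.    1. ]] [[ 0.025  0.994 -0.111  0.42 ]
 [-1.     0.024 -0.01  -0.244]
 [-0.007  0.111  0.994  0.971]
 [ 0.     0.     0.     1.   ]] dict_keys(['K', 'extrinsics'])
side [[398.5   0.  281.2]
 [  0.  398.5 210.7]
 [  0.    0.    1. ]] [[-0.861  0.152 -0.486  0.117]
 [-0.509 -0.286  0.812  0.476]
 [-0.015  0.946  0.324  0.385]
 [ 0.     0.     0.     1.   ]] dict_keys(['K', 'extrinsics'])
```

View pics/top0.png

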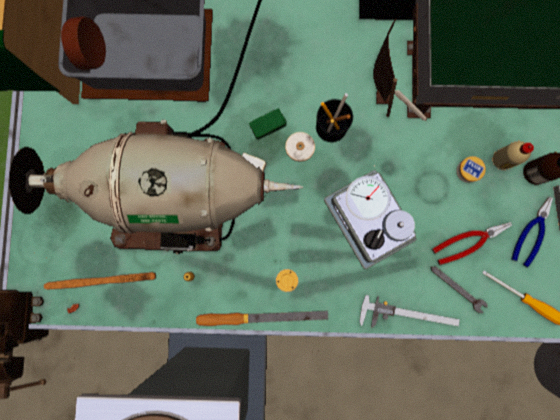

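View pics/side0.png

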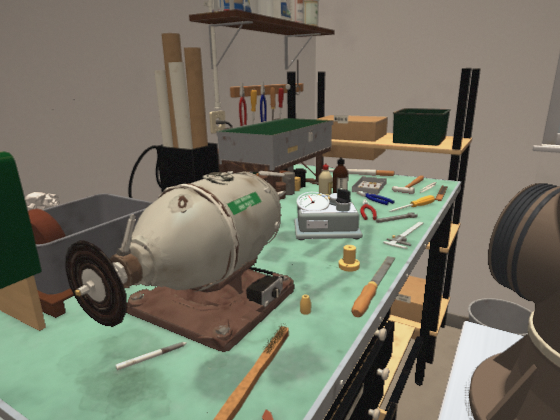

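The top view shows the bush near (287,280), the collet at (189,276), the felt wheel at (300,146), the knob near (374,240) and the anvil near (400,224). The side view shows the knob and anvil at about (343,200). Next I'll zoom in and compute positions.

```bash
cat > h.py <<'E'
from workcell import telemetry, imaging, order, bot
import cv2, numpy as np
def ray(n,u,v,z,c=None):
    c=c or imaging.camera_info(n); K=c['K'];E=c['extrinsics']
    d=E[:3,:3]@np.array([(u-K[0,2])/K[0,0],-(v-K[1,2])/K[1,1],-1]); o=E[:3,3]
    return o+d*(z-o[2])/d[2]
def proj(n,p,c=None):
    c=c or imaging.camera_info(n); K=c['K'];E=c['extrinsics']
    q=E[:3,:3].T@(np.array(p)-E[:3,3]); return np.array([K[0,2]-K[0,0]*q[0]/q[2],K[1,2]+K[1,1]*q[1]/q[2]])
def grab(n,name):
    im=imaging.grab_frame(n)[:,:,::-1].copy(); cv2.imwrite(f'pics/{name}.png',im); return im
E
python3 - <<'E'
from h import *
im=cv2.imread('pics/top0.png')
a=cv2.resize(im[165:275,320:425],None,fx=5,fy=5,interpolation=cv2.INTER_CUBIC)
b=cv2.resize(im[258:302,262:312],None,fx=5,fy=5,interpolation=cv2.INTER_CUBIC)
o=np.zeros((550,780,3),np.uint8);o[:,:525]=a;o[:220,530:780]=b
cv2.imwrite('pics/z0.png',o)
print(ray('top',399.5,223.5,.088),ray('top',374,240,.12),ray('top',287,280,.03))
E
```

```text
[ 0.49647172 -0.4496129   0.088     ] [ 0.46349879 -0.39730417  0.12      ] [ 0.38687159 -0.24612902  0.03      ]
```

View pics/z0.png

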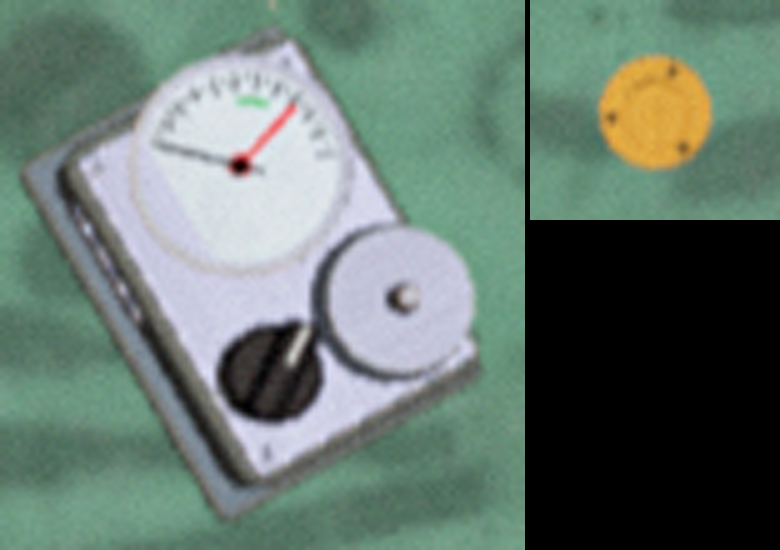

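The gauge's x axis points about (0.87,-0.5) in the image. The knob is at px (374,240) with its bar pointing upper right, about (0.55,-0.83), and the anvil is at px (400,225). I'll rise and travel over the grinder to look with the wrist camera.

Emit:
apply_moves(
  moves=[1,0,0,-0.62,0,0,0,1,0,0,-0.62,0,0,0,1,0,0,-0.62,0,0,0,1,0,0,-0.62,0,0,0,1,-0.95,-0.5,-0.62,0,0,0,1,-0.95,-0.5,-0.62,0,0,0,1,-0.95,-0.5,-0.62,0,0,0,1,-0.95,-0.5,-0.62,0,0,0,1,-0.95,-0.5,-0.62,0,0,0,1,-0.95,-0.5,-0.62,0,0,0],
)

```text
time_s: 1.1
eef_pos: [0.4521, 0.318, 0.4005]
tool_rot: [[-0.899, 0.438, -0.0], [0.438, 0.899, -0.0], [0.0, -0.0, -1.0]]
ft_force: [0.5, 0.5, 0.4]
width: 0.0951
gripper_force: 0.0
```

Emit:
apply_moves(
  moves=[1,-0.53,-0.86,0,0,0,0,1,-0.53,-0.86,0,0,0,0,1,-0.53,-0.86,0,0,0,0,1,-0.53,-0.86,0,0,0,0,1,-0.53,-0.86,0,0,0,0,1,-0.53,-0.86,0,0,0,0,1,-0.53,-0.86,0,0,0,0],
)

```text
time_s: 1.8
eef_pos: [0.4813, 0.0137, 0.4002]
tool_rot: [[-0.897, 0.443, -0.001], [0.443, 0.897, -0.001], [0.0, -0.001, -1.0]]
ft_force: [0.4, 1.8, 0.5]
width: 0.0951
gripper_force: 0.0
```

Emit:
apply_moves(
  moves=[1,-0.35,-0.9,0,0,0,0,1,-0.35,-0.9,0,0,0,0,1,-0.35,-0.9,0,0,0,0,1,-0.35,-0.9,0,0,0,0,1,-0.35,-0.9,0,0,0,0,1,-0.35,-0.9,0,0,0,0,1,-0.35,-0.9,0,0,0,0],
)

```text
time_s: 2.5
eef_pos: [0.4567, -0.2739, 0.3995]
tool_rot: [[-0.897, 0.442, -0.002], [0.442, 0.897, 0.001], [0.002, -0.0, -1.0]]
ft_force: [-0.7, 1.0, -0.9]
width: 0.095
gripper_force: 0.0
```

```bash
python3 - <<'E'
from h import *
s=telemetry.state();c=imaging.camera_info('wrist')
print(s['time_s'],s['eef_pos'],np.round(s['joint_positions'],2),np.round(c['extrinsics'],3),np.round(c['K'],0))
print(proj('wrist',[.463,-.397,.12],c),proj('wrist',[.387,-.246,.03],c),proj('wrist',[.496,-.45,.088],c))
E
```

```text
2.5 [ 0.45668485 -0.27392513  0.39947944] [-0.66  0.22  1.49 -0.    1.44 -1.78] [[ 0.441 -0.869 -0.222  0.395]
 [ 0.897  0.428  0.107 -0.244]
 [ 0.002 -0.246  0.969  0.57 ]
 [ 0.     0.     0.     1.   ]] [[336.   0. 280.]
 [  0. 336. 202.]
 [  0.   0.   1.]]
[202.39517425 211.61479885] [275.9295364  112.20484229] [187.39089292 239.30845911]
```

Emit:
apply_moves(
  moves=[1,-0.16,-0.26,0.33,0,0,0,1,-0.16,-0.26,0.33,0,0,0,1,-0.16,-0.26,0.33,0,0,0,1,-0.16,-0.26,0.33,0,0,0,1,-0.16,-0.26,0.33,0,0,0,1,-0.16,-0.26,0.33,0,0,0],
)

```text
time_s: 3.1
eef_pos: [0.4667, -0.3606, 0.303]
tool_rot: [[-0.899, 0.437, 0.001], [0.437, 0.899, -0.001], [-0.002, -0.0, -1.0]]
ft_force: [-0.1, -0.5, -0.2]
width: 0.0955
gripper_force: 0.0
```

```bash
python3 - <<'E'
from h import *
c=imaging.camera_info('wrist');s=telemetry.state()
im=grab('wrist','w1'); np.savez('w1.npz',K=c['K'],E=c['extrinsics'])
print(s['eef_pos'],proj('wrist',[.463,-.397,.12],c),proj('wrist',[.496,-.45,.088],c),proj('wrist',[.387,-.246,.03],c))
cv2.imwrite('pics/w1z.png',cv2.resize(im,(800,600),interpolation=cv2.INTER_CUBIC))
E
```

```text
[ 0.46665475 -0.36056613  0.30298188] [247.95275753 193.41675175] [223.94329322 229.99641758] [334.690461    71.39029132]
```

View pics/w1z.png

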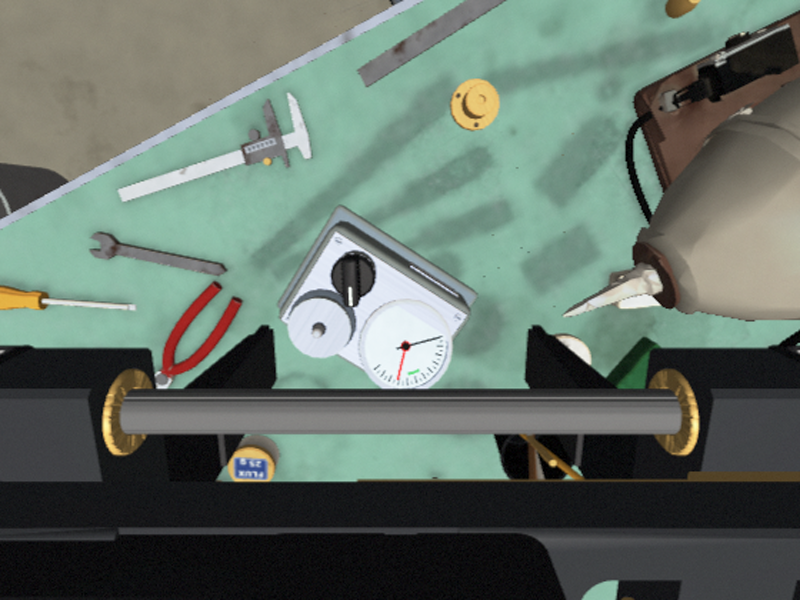

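Wrist view (800x600): knob at (352,278), its bar nearly vertical and so along tool x, anvil at (320,324), bush at (475,104). I'll zoom in for precision.

```bash
python3 - <<'E'
from h import *
im=cv2.imread('pics/w1.png')
a=cv2.resize(im[165:255,190:290],None,fx=6,fy=6,interpolation=cv2.INTER_CUBIC)
b=cv2.resize(im[50:95,308:355],None,fx=4,fy=4,interpolation=cv2.INTER_CUBIC)
o=np.zeros((540,800,3),np.uint8);o[:,:600]=a;o[:180,605:605+188]=b
cv2.imwrite('pics/w1c.png',o)
E
```

```text
(no output)
```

View pics/w1c.png

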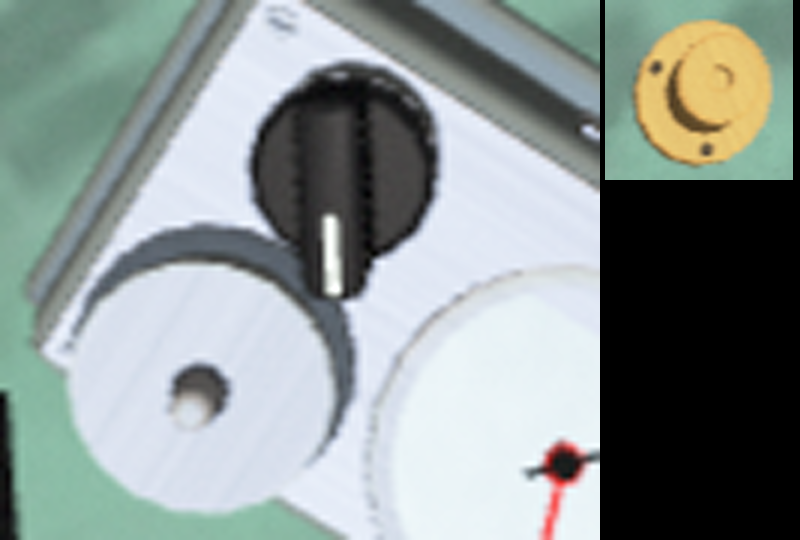

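```bash
python3 - <<'E'
from h import *
w=np.load('w1.npz');c=dict(K=w['K'],extrinsics=w['E'])
f=lambda x,y:(190+x/6-.42,165+y/6-.42)
print('knob',ray('wrist',*f(335,192),.12,c),'skirt',ray('wrist',*f(345,165),.094,c))
A=ray('wrist',*f(333,280),.12,c);B=ray('wrist',*f(334,110),.12,c);print('bar ang',np.degrees(np.arctan2(*(A-B)[1::-1])))
print('anvil',ray('wrist',*f(203,388),.088,c),'plunger',ray('wrist',*f(190,408),.102,c))
g=lambda x,y:(308+x/4-.4,50+y/4-.4)
print('bush',ray('wrist',*g(107,82),.046,c),ray('wrist',*g(98,92),.010,c))
t=lambda x,y:(320+x/5-.4,165+y/5-.4)
print('top: knob',ray('top',*t(270,375),.094),'anvil',ray('top',*t(400,300),.088),'plg',ray('top',*t(404,296),.102),'bush',ray('top',262+125/5-.4,258+112/5-.4,.012))
x=-telemetry.state()['tool_rot'][:,0];print('tool -x ang',np.degrees(np.arctan2(x[1],x[0])))
E
```

```text
knob [ 0.46491994 -0.40108176  0.12      ] skirt [ 0.46546536 -0.4020632   0.094     ]
bar ang -27.740993893346122
anvil [ 0.49487529 -0.45012175  0.088     ] plunger [ 0.49409754 -0.45001048  0.102     ]
bush [ 0.38612158 -0.24884332  0.046     ] [ 0.38609962 -0.24579137  0.01      ]
top: knob [ 0.46553604 -0.40126993  0.094     ] anvil [ 0.49445487 -0.44979115  0.088     ] plg [ 0.49475516 -0.44796664  0.102     ] bush [ 0.38621938 -0.24538947  0.012     ]
tool -x ang -25.932680564742345
```

```bash
cat >> h.py <<'E'
def plan(x,y,z,yaw=0):
    s=telemetry.state();R=np.array(s['tool_rot']);d=np.array([x,y,z])-s['eef_pos']
    print(np.round(s['time_s'],2),np.round(s['eef_pos'],4),'w',round(s['width'],4),'gf',s['gripper_force'],'F',np.round(s['ft_force'],1),'shift',np.round(R.T@d/.3,4),'tilt',np.round(R[:,2],4),'yaw y',np.degrees(np.arctan2(R[1,1],R[0,1])))
E
python3 -c "
from h import *
plan(.465,-.401,.18)"
```

```text
3.15 [ 0.4666 -0.3606  0.3031] w 0.0952 gf 0.0 F [-0.4  0.2 -0.9] shift [-0.0531 -0.1232  0.4106] tilt [ 0.0017 -0.0013 -1.    ] yaw y 64.06726819697212
```

Emit:
apply_moves(
  moves=[0.05,-0.053,-0.123,0.41,0,0,0.011,0.05,-0.053,-0.123,0.41,0,0,0.011,0.05,-0.053,-0.123,0.41,0,0,0.011,0.05,-0.053,-0.123,0.41,0,0,0.011,0.05,-0.053,-0.123,0.41,0,0,0.011,0.05,-0.053,-0.123,0.41,0,0,0.011],
)

```text
time_s: 3.75
eef_pos: [0.4651, -0.4017, 0.1812]
tool_rot: [[-0.883, 0.469, 0.003], [0.469, 0.883, -0.003], [-0.003, -0.001, -1.0]]
ft_force: [-0.4, 0.1, 0.6]
width: 0.0532
gripper_force: 0.0
```

```bash
python3 -c "
from h import *
plan(.465,-.401,.099)
im=grab('wrist','w2')"
```

```text
3.75 [ 0.4651 -0.4017  0.1812] w 0.0532 gf 0.0 F [-0.4  0.1  0.6] shift [0.0023 0.0021 0.2741] tilt [ 0.0026 -0.0025 -1.    ] yaw y 62.0594980925949
```

View pics/w2.png

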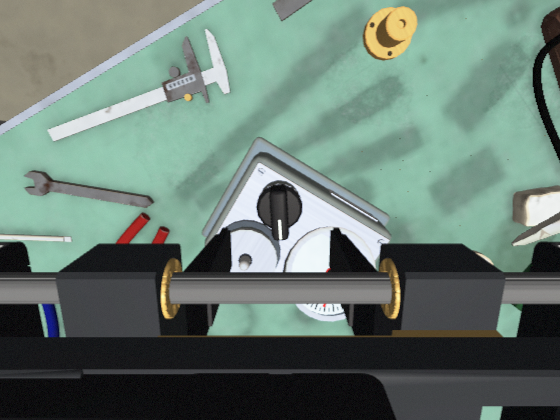

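The knob bar at (280,212) is vertical and centred between the fingers. I'll descend and close.

Emit:
apply_moves(
  moves=[0.05,0.002,0.002,0.273,0,0,0,0.05,0.002,0.002,0.273,0,0,0,0.05,0.002,0.002,0.273,0,0,0,0.05,0.002,0.002,0.273,0,0,0,-1,0.002,0.002,0.273,0,0,0,-1,0.002,0.002,0.273,0,0,0,-1,0.002,0.002,0.273,0,0,0,-1,0.002,0.002,0.273,0,0,0,-1,0.002,0.002,0.273,0,0,0,-1,0.002,0.002,0.273,0,0,0],
  force=30,
)

```text
time_s: 4.8
eef_pos: [0.4641, -0.4021, 0.0983]
tool_rot: [[-0.883, 0.469, 0.001], [0.469, 0.883, -0.003], [-0.002, -0.002, -1.0]]
ft_force: [-3.3, -2.2, 9.5]
width: 0.0118
gripper_force: 33.2
```

Emit:
apply_moves(
  moves=[-1,0,0,-0.004,0,0,0.39,-1,0,0,-0.004,0,0,0.39,-1,0,0,-0.004,0,0,0.39,-1,0,0,-0.004,0,0,0.39,-1,0,0,-0.004,0,0,0.39,-1,0,0,-0.004,0,0,0.39,-1,0,0,-0.004,0,0,0.39,-1,0,0,-0.004,0,0,0.39,-1,0,0,-0.004,0,0,0.39,-1,0,0,-0.004,0,0,0.39],
  force=40,
)

```text
time_s: 5.8
eef_pos: [0.4657, -0.4011, 0.0984]
tool_rot: [[0.142, 0.99, 0.003], [0.99, -0.142, -0.002], [-0.001, 0.003, -1.0]]
ft_force: [10.0, 0.4, -3.6]
width: 0.0123
gripper_force: 41.9
```

```bash
python3 -c "
from h import *
plan(.465,-.401,.099)
print(telemetry.state()['ft_torque'])
im=grab('top','t2');cv2.imwrite('pics/t2z.png',cv2.resize(im[160:280,310:430],None,fx=5,fy=5,interpolation=cv2.INTER_CUBIC))"
```

```text
5.8 [ 0.4657 -0.4011  0.0984] w 0.0123 gf 41.89049777391119 F [10.   0.4 -3.6] shift [-0.     -0.0025 -0.002 ] tilt [ 0.0032 -0.0018 -1.    ] yaw y -8.140083274715279
[ 0.15273568 -1.85946531  0.97010447]
```

View pics/t2z.png

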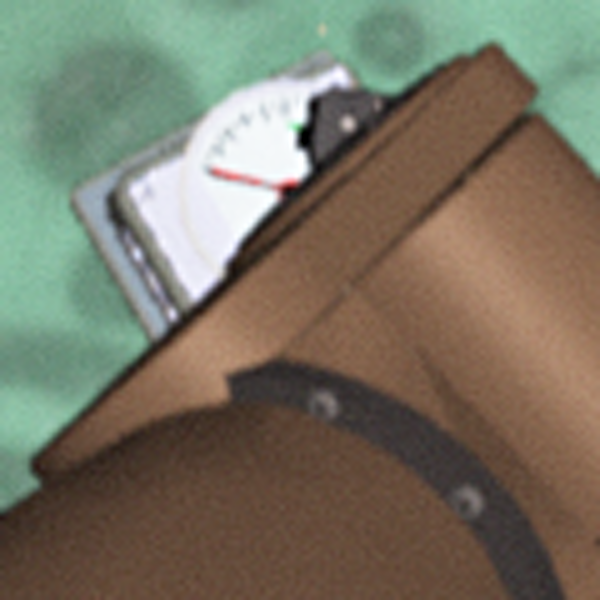

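The red hand now points to zero at (210,172), over the black needle, and the wrist torque shows the knob at its stop. I'll turn back, release and rise.

Emit:
apply_moves(
  moves=[-1,0,0,0,0,0,-0.39,-1,0,0,0,0,0,-0.39,-1,0,0,0,0,0,-0.39,-1,0,0,0,0,0,-0.39,-1,0,0,0,0,0,-0.39,-1,0,0,0,0,0,-0.39,-1,0,0,0,0,0,-0.39,-1,0,0,0,0,0,-0.39,-1,0,0,0,0,0,-0.39,-1,0,0,0,0,0,-0.39],
)

```text
time_s: 6.85
eef_pos: [0.464, -0.402, 0.0983]
tool_rot: [[-0.884, 0.468, 0.001], [0.468, 0.884, -0.002], [-0.002, -0.001, -1.0]]
ft_force: [-1.2, -6.3, -2.9]
width: 0.0117
gripper_force: 41.7
```

Emit:
apply_moves(
  moves=[0.05,0,0,0,0,0,0,0.05,0,0,0,0,0,0,0.05,0,0,0,0,0,0,0.05,0,0,0,0,0,0,0.05,0,0,-0.4,0,0,0,0.05,0,0,-0.4,0,0,0,0.05,0,0,-0.4,0,0,0,0.05,0,0,-0.4,0,0,0,0.05,0,0,-0.4,0,0,0,0.05,0,0,-0.4,0,0,0],
)

```text
time_s: 7.85
eef_pos: [0.4635, -0.4005, 0.2163]
tool_rot: [[-0.883, 0.469, -0.002], [0.469, 0.883, 0.002], [0.002, 0.001, -1.0]]
ft_force: [0.1, 0.3, 0.3]
width: 0.0501
gripper_force: 0.0
```

```bash
python3 -c "
from h import *
plan(.386,-.2455,.12)
im=grab('top','t3')
im=grab('wrist','w3')
a=cv2.imread('pics/t3.png')[165:275,320:425];b=cv2.imread('pics/w3.png')
o=np.zeros((550,800,3),np.uint8);o[:315,:420]=cv2.resize(b,(420,315));o[:385,425:792]=cv2.resize(a,(367,385),interpolation=cv2.INTER_CUBIC);cv2.imwrite('pics/c3.png',o)"
```

```text
7.85 [ 0.4635 -0.4005  0.2163] w 0.0501 gf 0.0 F [0.1 0.3 0.3] shift [0.4697 0.3347 0.3224] tilt [-0.0018  0.002  -1.    ] yaw y 62.01851250645262
```

View pics/c3.png

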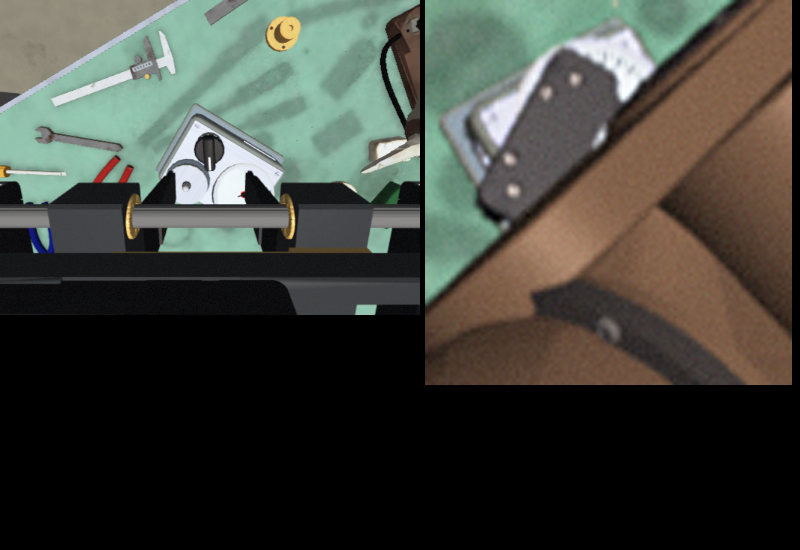

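The knob is back at rest, with its bar vertical again at (208,152). On to the bush.

Emit:
apply_moves(
  moves=[0.26,0.47,0.335,0,0,0,0,0.26,0.47,0.335,0,0,0,0,0.26,0.47,0.335,0,0,0,0,0.26,0.47,0.335,0,0,0,0,0.26,0.47,0.335,0.32,0,0,0,0.26,0.47,0.335,0.32,0,0,0,0.26,0.47,0.335,0.32,0,0,0,0.26,0.47,0.335,0.32,0,0,0],
  force=45,
)

```text
time_s: 8.75
eef_pos: [0.3866, -0.2461, 0.122]
tool_rot: [[-0.883, 0.469, -0.002], [0.469, 0.883, 0.002], [0.002, 0.001, -1.0]]
ft_force: [0.3, -0.1, 0.1]
width: 0.0598
gripper_force: 0.0
```

```bash
python3 -c "
from h import *
plan(.386,-.2455,.017)
c=imaging.camera_info('wrist');im=grab('wrist','w4')
p=proj('wrist',[.386,-.2455,.046],c);q=proj('wrist',[.386,-.2455,.012],c);print(p,q)
o=im.copy();cv2.circle(o,(int(p[0]),int(p[1])),3,(255,0,0),-1);cv2.circle(o,(int(q[0]),int(q[1])),3,(0,0,255),-1);cv2.imwrite('pics/w4o.png',o)"
```

```text
8.75 [ 0.3866 -0.2461  0.122 ] w 0.0598 gf 0.0 F [ 0.3 -0.1  0.1] shift [0.0018 0.0005 0.35  ] tilt [-0.0017  0.0016 -1.    ] yaw y 62.01874535217706
[280.12895178 208.35657381] [280.01189974 197.87915652]
```

View pics/w4o.png

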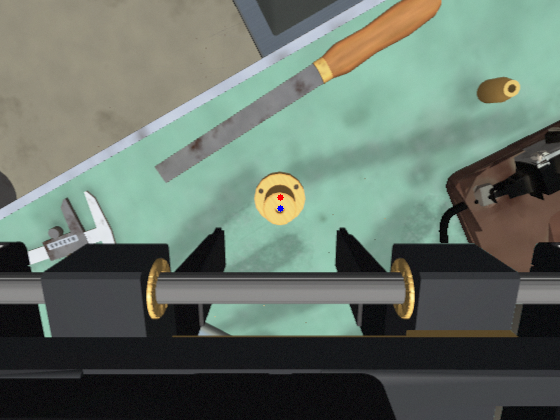

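The bush sits at (280,199) and its boss top at (280,208), matching the predictions. I'll descend and grip.

Emit:
apply_moves(
  moves=[0.26,0.002,0,0.35,0,0,0,0.26,0.002,0,0.35,0,0,0,0.26,0.002,0,0.35,0,0,0,0.26,0.002,0,0.35,0,0,0,-1,0.002,0,0.35,0,0,0,-1,0.002,0,0.35,0,0,0,-1,0.002,0,0.35,0,0,0,-1,0.002,0,0.35,0,0,0,-1,0.002,0,0.35,0,0,0,-1,0.002,0,0.35,0,0,0],
  force=45,
)

```text
time_s: 9.8
eef_pos: [0.3863, -0.2459, 0.0175]
tool_rot: [[-0.883, 0.469, 0.001], [0.469, 0.883, -0.0], [-0.001, -0.0, -1.0]]
ft_force: [-0.8, 0.5, 10.1]
width: 0.0251
gripper_force: 45.0
```

Emit:
apply_moves(
  moves=[-1,0,0,-0.5,0,0,0,-1,0,0,-0.5,0,0,0,-1,0,0,-0.5,0,0,0,-1,0,0,-0.5,0,0,0,-1,0,0,-0.5,0,0,0],
)

```text
time_s: 10.3
eef_pos: [0.3861, -0.2457, 0.1674]
tool_rot: [[-0.883, 0.469, 0.001], [0.469, 0.883, -0.001], [-0.002, -0.0, -1.0]]
ft_force: [-0.3, -0.0, -2.9]
width: 0.0252
gripper_force: 45.0
```

```bash
python3 -c "
from h import *
plan(.4947,-.4498,.165)"
```

```text
10.3 [ 0.3861 -0.2457  0.1674] w 0.0252 gf 44.99950289726257 F [-0.3 -0.  -2.9] shift [-0.6389 -0.4309  0.0092] tilt [ 0.0014 -0.0011 -1.    ] yaw y 62.0237989531191
```

Emit:
apply_moves(
  moves=[-1,-0.639,-0.431,0,0,0,0,-1,-0.639,-0.431,0,0,0,0,-1,-0.639,-0.431,0,0,0,0,-1,-0.639,-0.431,0,0,0,0,-1,-0.639,-0.431,0,0,0,0,-1,-0.639,-0.431,0,0,0,0,-1,-0.639,-0.431,0,0,0,0,-1,-0.639,-0.431,0,0,0,0],
)

```text
time_s: 11.1
eef_pos: [0.494, -0.4487, 0.1653]
tool_rot: [[-0.883, 0.469, -0.002], [0.469, 0.883, 0.002], [0.003, 0.001, -1.0]]
ft_force: [0.3, -0.1, -1.9]
width: 0.0249
gripper_force: 45.0
```

```bash
python3 -c "
from h import *
plan(.4947,-.4498,.118)
c=imaging.camera_info('wrist');im=grab('wrist','w5');cv2.imwrite('pics/w5z.png',cv2.resize(im[120:300,180:380],None,fx=3,fy=3,interpolation=cv2.INTER_CUBIC))
print(proj('wrist',[.4947,-.4498,.088],c),proj('wrist',[.4947,-.4498,.150],c))
"
```

```text
11.1 [ 0.494  -0.4487  0.1653] w 0.0249 gf 44.999465346336365 F [ 0.3 -0.1 -1.9] shift [-0.0042 -0.0024  0.1575] tilt [-0.002   0.0025 -1.    ] yaw y 62.034470225772424
[278.93133299 210.32546009] [278.94137767 238.83054561]
```

View pics/w5z.png

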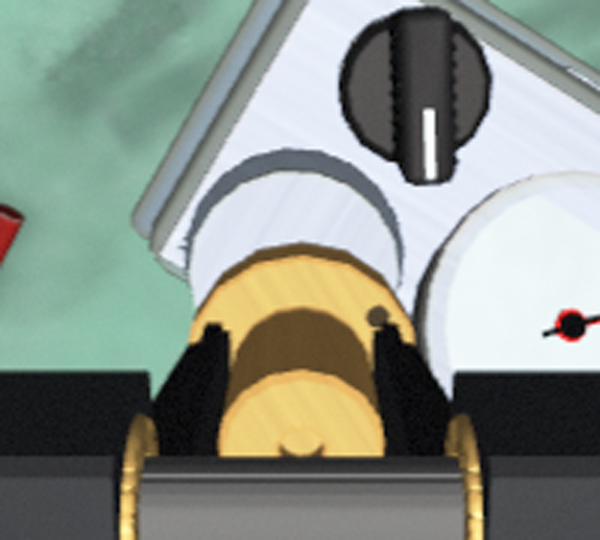

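The bush at (302,~330) hangs over the anvil, whose centre is near x=297, and the knob is at rest. I'll lower it slowly.

Emit:
apply_moves(
  moves=[-1,-0.004,-0.002,0.1,0,0,0,-1,-0.004,-0.002,0.15,0,0,0,-1,-0.004,-0.002,0.17,0,0,0,-1,-0.004,-0.002,0.18,0,0,0,-1,-0.004,-0.002,0.18,0,0,0],
)

```text
time_s: 11.65
eef_pos: [0.4956, -0.4509, 0.1132]
tool_rot: [[-0.883, 0.469, 0.0], [0.469, 0.883, -0.0], [-0.0, 0.0, -1.0]]
ft_force: [-0.2, -0.9, -2.5]
width: 0.0252
gripper_force: 45.0
```

Emit:
apply_moves(
  moves=[-1,0,0,0.004,0,0,0,-1,0,0,0.008,0,0,0,-1,0,0,0.012,0,0,0,-1,0,0,0.012,0,0,0],
)

```text
time_s: 12.05
eef_pos: [0.4957, -0.4512, 0.1099]
tool_rot: [[-0.883, 0.469, 0.001], [0.469, 0.883, -0.001], [-0.001, -0.0, -1.0]]
ft_force: [0.3, 1.2, 3.8]
width: 0.0251
gripper_force: 45.0
```

Emit:
apply_moves(
  moves=[-1,0,0,0.004,0,0,0,-1,0,0,0.008,0,0,0,-1,0,0,0.011,0,0,0,-1,0,0,0.011,0,0,0],
)

```text
time_s: 12.45
eef_pos: [0.4957, -0.4512, 0.1063]
tool_rot: [[-0.883, 0.469, 0.001], [0.469, 0.883, -0.001], [-0.001, -0.0, -1.0]]
ft_force: [0.3, 0.7, 5.4]
width: 0.0253
gripper_force: 45.0
```

Emit:
apply_moves(
  moves=[-1,0,0,0.002,0,0,0,-1,0,0,0.002,0,0,0],
)

```text
time_s: 12.65
eef_pos: [0.4957, -0.4512, 0.1058]
tool_rot: [[-0.883, 0.469, 0.001], [0.469, 0.883, -0.001], [-0.001, -0.0, -1.0]]
ft_force: [-0.1, 0.0, 6.3]
width: 0.0253
gripper_force: 45.0
```

Emit:
apply_moves(
  moves=[-1,0,0,0.002,0,0,0,-1,0,0,0.002,0,0,0],
)

```text
time_s: 12.85
eef_pos: [0.4957, -0.4512, 0.1056]
tool_rot: [[-0.883, 0.469, 0.001], [0.469, 0.883, -0.001], [-0.001, -0.0, -1.0]]
ft_force: [-0.9, 0.5, 8.1]
width: 0.0252
gripper_force: 45.0
```

Emit:
apply_moves(
  moves=[-1,0,0,0.002,0,0,0,-1,0,0,0.002,0,0,0],
)

```text
time_s: 13.05
eef_pos: [0.4957, -0.4513, 0.1055]
tool_rot: [[-0.883, 0.469, 0.001], [0.469, 0.883, -0.001], [-0.002, -0.0, -1.0]]
ft_force: [-2.7, 2.0, 13.4]
width: 0.0255
gripper_force: 45.0
```

Emit:
apply_moves(
  moves=[-1,0,0,0.001,0,0,0,-1,0,0,0.001,0,0,0],
)

```text
time_s: 13.25
eef_pos: [0.4957, -0.4512, 0.1055]
tool_rot: [[-0.883, 0.469, 0.001], [0.469, 0.883, -0.001], [-0.002, -0.001, -1.0]]
ft_force: [-1.8, 2.1, 15.4]
width: 0.0256
gripper_force: 45.0
```

Emit:
apply_moves(
  moves=[-1,0,0,0.002,0,0,0,-1,0,0,0.002,0,0,0,-1,0,0,0.002,0,0,0,-1,0,0,0.002,0,0,0],
)

```text
time_s: 13.65
eef_pos: [0.4958, -0.4513, 0.1055]
tool_rot: [[-0.883, 0.469, 0.001], [0.469, 0.883, -0.002], [-0.002, -0.001, -1.0]]
ft_force: [-3.9, 3.6, 20.1]
width: 0.0253
gripper_force: 45.0
```

```bash
python3 -c "
from h import *
im=grab('wrist','w6');im2=grab('side','s6');plan(.4957,-.4512,.1055)
o=np.zeros((440,800,3),np.uint8);o[:420,:480]=cv2.resize(im[150:290,220:380],None,fx=3,fy=3);o[:300,490:790]=cv2.resize(im2[150:250,290:390],None,fx=3,fy=3);cv2.imwrite('pics/c6.png',o)"
```

```text
13.75 [ 0.4957 -0.4513  0.1055] w 0.0254 gf 45.00549495220184 F [-3.8  3.9 20.5] shift [ 0.0002  0.0001 -0.    ] tilt [ 0.0015 -0.0015 -1.    ] yaw y 62.018297026909345
```

View pics/c6.png

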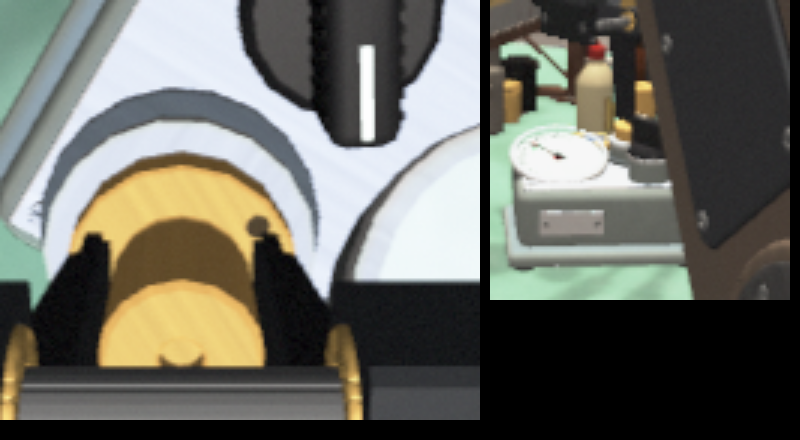

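The flange sits concentric on the anvil (both centred near x=180) and the knob is at rest. The TCP stopped at the expected seat height of 0.1055 m, with about 13 N on the anvil. Handing in.

```bash
python3 -c "
from h import *
print(order.job_done())"
```

```text
the job is handed in; nothing more can be done
None
```

I reset the gauge and the red hand swept back to zero. The bush is now held flat and centred on the anvil with about 13 N (estimated from the wrist force), and the job is handed in; the final dial reading was not readable in the images, and no verdict came back.

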